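# Dock the wine sign and spin it to its glass face

### The job

Lift the revolving sign by the flat metal grip on its top and lower it upright, without dropping it, into the foam pocket cut to the shape of its foot, until it is fully home. Then let go, take hold of the wooden panel and spin it half a turn on its mast, so that the face with the wine glasses looks out, square to the foot, over the side that has the lug (the guests' side, away from the robot). Leave all the other things on the counter where they stand.

Things in the scene. Friction and masses are not known exactly. Their poses are not given: they have to be found in the camera images.
- sign: Loose table sign, 0.5 kg, 168 mm tall; starts on the bare counter left or right of the dock, lug away from the robot. Origin: underside of the aluminium foot, on the mast's axis (12 mm mast); z up. Foot 22 mm thick: bar x -25 to 25, y -55 to 55, plus one off-centre lug x 25 to 50, y 15 to 50, so it fits its pocket one way round only. Panel from 42 to 122 mm up, grip from 124 to 168.
- grip_center (a point): Centre of the sign's flat top grip, an upright aluminium blade 14 mm thick (sign's x), 30 mm long (sign's y), 44 mm tall, fixed to mast and foot. The point lies on the mast's axis, 146 mm above the foot's underside and 24 mm above the panel's top edge. Axes are the sign's.
- panel_center (a point): Centre of the wooden panel, on the mast's axis 82 mm above the foot's underside; axes turn with the panel. Panel 130 mm wide (y), 80 tall, 8 thick (x): two wings of 65 mm, either can be pinched from above on its top edge, 30 to 60 mm from the axis. On its -x face two dark wooden wine glasses, 3 mm raised, from 27 mm below the top edge; on its +x face two plain level bars.
- panel (a joint): Panel's angle about the mast, rad, positive anticlockwise from above; light friction (0.02 N m), stays where left; stops at -3.7 and 3.7. At 0 the panel's axes are the sign's: glasses towards the sign's -x, bars towards +x, the lug side. Starts within 0.35 of 0. At pi or -pi the glasses look to the lug side, as wanted (0.19 either way is good enough).
- pocket (a point): Centre of the pocket's floor, 6 mm above the counter, where the sign's origin must come; axes as the docked sign's (x towards the lug's recess, roughly away from the robot). Pocket 16 mm deep, the foot's outline with 2.5 mm clearance all round: x -27.5 to 27.5, y -57.5 to 57.5, lug's recess to x = 52.5 between y = 12.5 and 52.5. Foam is firm.
- dock: The dock: fixed tray of grey die-cut foam with a pine edge, x -70 to 82 mm, y -100 to 100, foam top 22 mm above the counter, with the one pocket, dark-floored. Origin 6 mm below point pocket, same axes. The docked foot stands 6 mm proud of the foam. A tall bottle and canisters stand at the far left of the counter, a crock of spatulas on a turntable (310 mm tall) and a toaster at the far right, all over 0.42 m from the middle.
- strainer: Bystander: small steel strainer, 96 mm wide, 46 mm tall, wire handle to 150 mm from its centre (its -x). Origin under its centre. It stands on the side of the dock where the sign is not.
- bowl: Bystander: brown ceramic bowl, 150 mm wide, 60 mm tall, origin under its centre.
- corkscrew: Bystander: chrome lever corkscrew standing up, 153 mm tall, 102 mm over its levers, origin under its centre.
- jar: Bystander: lidded glass jar, 60 mm wide, 75 mm tall, between robot and dock, origin under its centre.
- stopper: Bystander: cork bottle stopper, 36 mm wide, 55 mm tall, origin under its centre.
There are look-alikes about, which are no part of the job. Of the things shaped like the dock, the grey one is meant.

How it is judged:
On the way, in this order (a step that is already met when the one before it is completed fails the run):
1. the sign is lifted clear of the counter, held by its flat grip (height (world z) of sign above 0.03 m and contact force between the fingers and grip above 1 N), for 0.2 s.
2. the sign stands fully home in its pocket with the panel not yet turned (within 1 rad of 0) (z of sign in the frame of pocket below 0.004 m and horizontal distance between sign and pocket below 0.006 m and angle between the x axis of sign and the x axis of pocket, either way round below 0.1 rad and angle between sign's own z axis and vertical below 0.06 rad and value of joint panel between -1 and 1 rad), for 0.2 s.
At the end, for the whole second after the job is handed in: The sign stands upright and still in the pocket (origin within 4 mm of the floor's height, 6 mm sideways, 0.1 rad in yaw), and its panel rests half a turn round, within 0.19 rad of pi or -pi, glass face to the lug side (z of sign in the frame of pocket below 0.004 m and horizontal distance between sign and pocket below 0.006 m and angle between the x axis of sign and the x axis of pocket, either way round below 0.1 rad and angle between sign's own z axis and vertical below 0.06 rad and (value of joint panel between 2.95 and 3.34 rad or value of joint panel between -3.34 and -2.95 rad) and velocity of joint panel between -0.05 and 0.05 rad/s and linear speed of sign below 0.02 m/s); the robot touches nothing.
It fails at once if a bystander is shifted more than 30 mm (distance of any of strainer, bowl, corkscrew, jar, stopper from where it was at the start of the episode above 0.03 m).
It fails at once if the sign is tipped more than 0.5 rad (angle between sign's own z axis and vertical above 0.5 rad).
It fails at once if the sign is dropped (falls free faster than 0.6 m/s) (contact force between the fingers and sign below 0.1 N and linear speed of sign above 0.6 m/s).
It also fails if it takes over 72 s, if anything falls off the work surface, if the arm or the gripper's body presses on something with over 40 N, if the wrist force passes 120 N, or if a joint passes its speed limit or range.

### The arm

A 6-joint arm with a two-finger parallel gripper is mounted at the origin on the work surface. World frame = base frame: x ahead of the robot, y to its left, z up, the work surface at z = 0. Lengths are in m, angles in rad, forces in N, time in s.
With the tool pointing down it reaches from about 0.4 to 0.825 m from the base axis. Payload 7 kg.
Tool frame: the origin (TCP) lies on the centre line of the jaws, within the pads' length; the fingertips stand 22 mm ahead of it and the grasp point (between the pads) lies 3 mm ahead of it; z points along the fingers, y is the line along which they close (so a half turn about z gives the same grasp; the last joint's range is limited). The gripper opens to 88 mm and grips with 3 to 60 N. Pads are 19 mm wide; open, the fingers measure 130 mm over their backs; the gripper's body (78 mm by 193 mm) begins 47 mm behind the grasp point.
Start: joints at [1.393, 0.359, 0.012, 0, -1.224, -0.288], TCP at [0.303, 0.603, 0.225] pointing down, gripper open.
Joint ranges: [-3.07, 3.07], [-1.43, 2.12], [-1.02, 1.25], [-3.03, 1.67], [-3.05, -0], [-3.03, 3.03]. Speed limits (rad/s): [2.39, 2.39, 3.01, 3.14, 3.14, 3.14].

### API

Orientations are given as [roll, pitch, yaw] about the fixed x, y, z axes, in that order (R = Rz(yaw) Ry(pitch) Rx(roll)).
In Python, from station import monitor, viewer, order gives the robot as it stands. The module is installed in compiled form; this text tells all that it offers.
- The arm moves only by the tool servo_tool, never from a script. Its argument "targets" is a list of rows, each an object with "angular": the turn, a rotation vector about the tool's x, y, z in degrees, a list of three; "xyz": the shift along the tool's x, y, z in cm, a list of three; "claw": the finger opening in cm, from 0 to 8.76. A call has 1 to 20 rows; each row shifts and turns the commanded pose from where the row before left it, along the tool's axes as they then stand; what a row does not reach is not made up. A row lasts 1/10 s, in which the tool goes at most 50 mm and 8.59 degrees, less where a joint would pass 70% of its speed; a pose out of reach is approached as far as the arm can. A call is refused whole if a number of a shift passes 5 or a number of a turn 8.59, either way. A call with a gripper value outside its range is refused whole. The fingers move at their own pace and stop on an object; "force" is the grip in N (left out, the last holds). Time passes only in rows, so rows that do not move let the fingers close. It gives the time, the measured TCP pose, the force, the opening and the grip force at its end, in the units of the state.
- monitor.get_state(): the state, without advancing time (a new reading comes with each control period).
- viewer.grab_frame(name): name is "scene" or "top"; returns a dict with "color" (420x560x3 uint8, blue, green, red), "fovy" (degrees; the focal length in pixels is half the picture's height over the tangent of half this angle, whatever the lens; pixels are square), "cx", "cy" (the principal point, pixels), "R" (3x3) and "t" (3): a world point X has camera coordinates R X + t. Camera axes: x right, y down, z forward; pixel columns grow to the right and rows downward; lengths in m; the calibration is good to about 2 mm. A picture is of the moment at which its call begins. There is no depth.
- order.job_done(): hands the job in; it is judged then, once.
The state is a dict: "t": time; "q": joint angles; "qd": joint speeds; "joint_efforts": joint torques, N m; "eef_pos": TCP position; "ee_rot": TCP orientation; "force": force on the tool from outside, world axes, zero at the start; "moment": the same for the moment, N m; "width": finger opening in m; "gripper_force": force on a finger pad.
Only numpy, scipy, OpenCV 4.12 (cv2) and the standard library are available. Lean on these libraries where they do the work, as an engineer would, in place of code of your own. Each camera call takes 0.05 s, during which the arm holds its last target. There are 200 camera calls.

## Working session

There is one attempt and no reset: what is moved stays moved. The work goes in short steps, Python scripts to look and compute and a tool call to move; the robot and the scene stay as the last step left them, time stands still between calls to the robot, and variables do not carry over. Pictures are saved under pics/ and viewed, at most 10 in all, crops included, and the job is handed in when it is done.

Besides the shell and the picture viewer there is one more tool, called after ">>>" as name(argument=value, ...) on one line, values as JSON. servo_tool: Moves the arm, as the interface text tells. Its arguments: {"type":"object","properties":{"targets":{"type":"array"},"force":{"type":"number"}},"required":["targets"]}

```bash
mkdir -p pics
cat > h.py <<'E'
import numpy as np, cv2, pickle
from station import monitor, viewer, order
def grab(n, tag):
    f=viewer.grab_frame(n); cv2.imwrite(f'pics/{tag}.png',f['color']); pickle.dump(f,open(f'pics/{tag}.pkl','wb')); return f
def load(tag): return pickle.load(open(f'pics/{tag}.pkl','rb'))
def foc(f): return f['color'].shape[0]/2/np.tan(np.radians(f['fovy'])/2)
def proj(f,X):
    c=np.atleast_2d(X)@np.array(f['R']).T+np.array(f['t']); return c[:,:2]/c[:,2:]*foc(f)+[f['cx'],f['cy']]
def onplane(f,uv,z):
    uv=np.atleast_2d(uv).astype(float); R=np.array(f['R']);C=-R.T@np.array(f['t'])
    d=np.c_[(uv-[f['cx'],f['cy']])/foc(f),np.ones(len(uv))]@R
    return C+d*((z-C[2])/d[:,2])[:,None]
E
python3 - <<'E'
from h import *
for n in("scene","top"):
    f=grab(n,n+"0"); print(n,f['fovy'],f['cx'],f['cy'],-np.array(f['R']).T@f['t'],np.array(f['R'])[2])
print(monitor.get_state())
E
```

```text
scene 48.277889216227855 276.6047966334256 208.21041526589667 [1.45161379 0.30345764 0.80069784] [-0.76297657 -0.32577525 -0.55833434]
top 55.32342612654849 279.23347105305777 211.77051245134786 [ 0.41556223 -0.05112268  1.38473884] [ 0.11206979 -0.02514006 -0.99338227]
{'t': 0.1, 'q': array([ 1.39311956e+00,  3.59330889e-01,  1.11725937e-02, -3.23256684e-04,
       -1.22409744e+00, -2.88094254e-01]), 'qd': array([0.0005302 , 0.00206936, 0.00350556, 0.00232382, 0.00056367,
       0.00078888]), 'joint_efforts': array([-1.24008424e-03, -5.84164596e+01,  2.93750918e+01,  7.01545671e+00,
        1.02001536e-02, -3.89259458e-05]), 'eef_pos': array([0.30297752, 0.60270004, 0.22381324]), 'ee_rot': array([ 3.14010704e+00, -1.23319591e-04, -4.65880996e-01]), 'force': array([0.79526981, 0.05411781, 0.25123053]), 'moment': array([ 0.03915857, -0.0558851 , -0.0151249 ]), 'gripper_force': 0.0, 'width': 0.08781116339253256}
```

View pics/scene0.png

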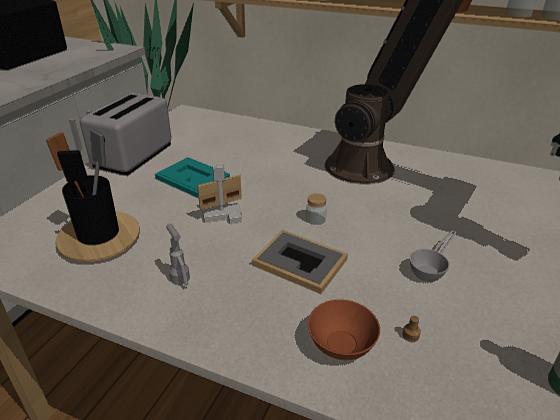

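View pics/top0.png

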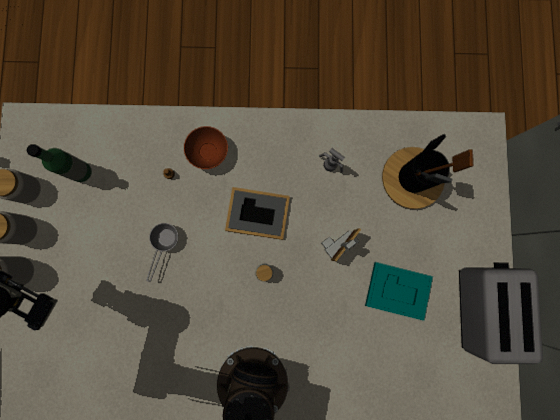

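The scene view has the sign at about (220,200), the grey dock at (300,260), a teal look-alike dock at (192,177) and the corkscrew at (177,258). In the top view the sign is at about (341,244), the grey dock at (258,213), the teal look-alike at (399,290) and the corkscrew at (332,160). I choose the sign with the wooden panel and the grey dock. Next is one close crop to check and measure.

Run:
```python
from h import *
a=load('top0')['color'];s=load('scene0')['color']
def c(im,x,y,w,h,k): return cv2.resize(im[y:y+h,x:x+w],None,fx=k,fy=k,interpolation=cv2.INTER_CUBIC)
# top sign: 310..374 x 215..275; top dock 220..300x180..245 ; scene sign 190..255x155..230 ; scene dock 245..355x225..295
W=np.zeros((600,800,3),np.uint8)
for im,x,y,w,h,k,X,Y in[(a,310,215,66,50,6,0,0),(a,222,183,72,58,5.5,400,0),(s,190,155,66,76,3.6,0,310),(s,245,225,110,72,3.6,400,325)]:
    p=c(im,x,y,w,h,k)[:600-Y,:800-X]; W[Y:Y+p.shape[0],X:X+p.shape[1]]=p
cv2.imwrite('pics/crop1.png',np.clip(W*1.5,0,255).astype(np.uint8))
```

```text
(no output)
```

View pics/crop1.png

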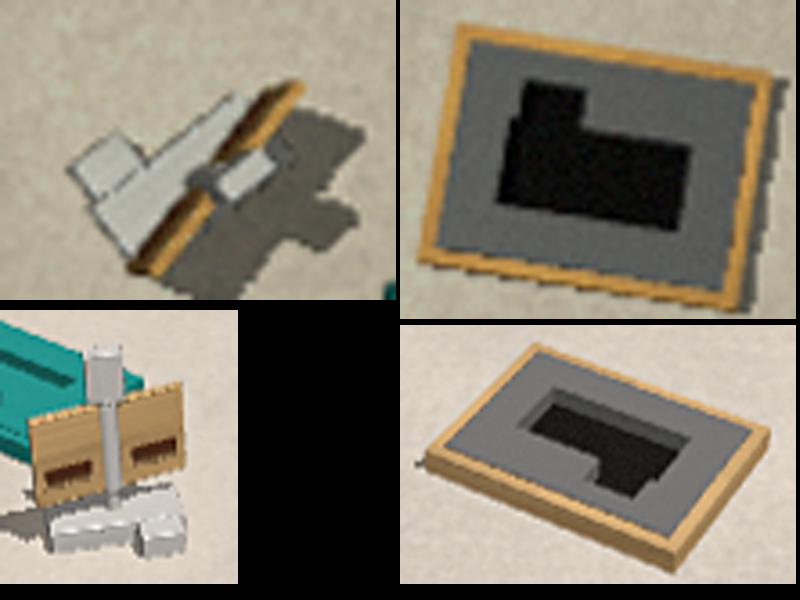

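```bash
cat > fit.py <<'E'
from h import *
from scipy.optimize import least_squares
T,S=load('top0'),load('scene0')
un=lambda P,k,x,y,X,Y:(np.array(P,float)-[X,Y]+.5)/k-.5+[x,y]
def fit(obs,x0,z=None):
    # obs: list (frame, pts3 mm, uv, isPanel)
    def W(p,P,pan):
        P=np.array(P,float)/1e3; a=p[2]+(p[3] if pan else 0); c,s=np.cos(a),np.sin(a)
        return np.c_[P[:,0]*c-P[:,1]*s+p[0],P[:,0]*s+P[:,1]*c+p[1],P[:,2]]
    r=lambda p:np.concatenate([(proj(f,W(p,P,pan))-uv).ravel() for f,P,uv,pan in obs])
    o=least_squares(r,x0,loss='soft_l1'); 
    for f,P,uv,pan in obs: print(np.round(proj(f,W(o.x,P,pan))-uv,1).tolist())
    return o.x
if __name__=='__main__':
    h=22
    D=[(T,[(82,100,h),(82,-100,h),(-70,100,h)],un([(458,22),(772,72),(418,262)],5.5,222,183,400,0),0),
     (T,[(52.5,52.5,h),(52.5,12.5,h),(27.5,-57.5,h),(-27.5,-57.5,h),(-27.5,57.5,h)],un([(525,80),(587,87),(692,147),(678,230),(497,203)],5.5,222,183,400,0),0),
     (S,[(-70,-100,h),(-70,100,h),(82,100,h),(82,-100,h),(-27.5,-57.5,h),(-27.5,57.5,h),(27.5,-57.5,h),(52.5,12.5,h),(52.5,52.5,h)],
      un([(537,343),(770,428),(675,552),(427,452),(555,390),(690,437),(517,428),(590,482),(633,498)],3.6,245,225,400,325),0)]
    d=fit(D,[.6,0,0]); print('dock',d.round(4))
    G=[(T,[(50,15,h),(50,50,h),(25,-55,h),(25,55,h),(7,15,168),(7,-15,168),(-7,-15,168),(-7,15,168)],
       un([(118,132),(70,170),(235,93),(93,208),(215,183),(262,148),(278,163),(235,203)],6,310,215,0,0),0),
     (S,[(50,15,h),(50,50,h),(25,-55,h),(7,-15,168),(7,15,168)],un([(140,533),(185,527),(52,530),(87,352),(122,353)],3.6,190,155,0,310),0),
     (S,[(4,-65,122),(4,65,122)],un([(29,420),(183,382)],3.6,190,155,0,310),1),
     (T,[(0,-65,122),(0,65,122)],un([(297,85),(148,270)],6,310,215,0,0),1)]
    g=fit(G,[.5,-.2,.5,0]); print('sign',g.round(4))
E
python3 fit.py
```

```text
[[-0.7, -0.3], [-0.3, -0.4], [-0.8, -0.3]]
[[-0.6, -0.3], [-0.3, 0.2], [-0.4, -0.4], [-0.3, 0.3], [-0.8, 0.0]]
[[-0.9, -0.8], [0.2, -0.5], [0.1, -0.3], [-0.7, -1.1], [-0.4, -1.0], [0.5, 0.4], [-0.5, -0.4], [-2.1, -0.7], [0.0, 0.5]]
dock [ 0.5599 -0.0078 -0.1423]
[[-0.0, -0.0], [0.0, 0.0], [0.9, -0.4], [-0.3, 0.4], [-0.1, 0.2], [-0.3, -0.1], [-0.1, 1.0], [-0.5, 0.5]]
[[0.8, 1.0], [0.1, 0.8], [-0.2, 0.7], [-0.9, 1.2], [0.1, -0.4]]
[[-0.1, 0.7], [-0.0, 0.7]]
[[1.4, 0.1], [0.4, 0.8]]
sign [ 0.457  -0.3002  0.6792  0.2015]
```

>>> servo_tool(targets=[{"xyz":[3,2.7,-0.4],"angular":[0,0,0],"claw":8.7},{"xyz":[3,2.7,-0.4],"angular":[0,0,0],"claw":8.7},{"xyz":[3,2.7,-0.4],"angular":[0,0,0],"claw":8.7},{"xyz":[3,2.7,-0.4],"angular":[0,0,0],"claw":8.7},{"xyz":[3,2.7,-0.4],"angular":[0,0,0],"claw":8.7},{"xyz":[3,2.7,-0.4],"angular":[0,0,0],"claw":8.7},{"xyz":[3,2.7,-0.4],"angular":[0,0,0],"claw":8.7},{"xyz":[3,2.7,-0.4],"angular":[0,0,0],"claw":8.7},{"xyz":[3,2.7,-0.4],"angular":[0,0,0],"claw":8.7},{"xyz":[3,2.7,-0.4],"angular":[0,0,0],"claw":8.7},{"xyz":[3,2.7,0],"angular":[0,0,0],"claw":8.7},{"xyz":[3,2.7,0],"angular":[0,0,0],"claw":8.7},{"xyz":[1.5,3.4,0],"angular":[0,0,0],"claw":8.7},{"xyz":[1.5,3.4,0],"angular":[0,0,0],"claw":8.7},{"xyz":[1.5,3.4,0],"angular":[0,0,0],"claw":8.7},{"xyz":[1.5,3.4,0],"angular":[0,0,0],"claw":8.7},{"xyz":[1.5,3.4,0],"angular":[0,0,0],"claw":8.7},{"xyz":[1.5,3.4,0],"angular":[0,0,0],"claw":8.7},{"xyz":[1.5,3.4,0],"angular":[0,0,0],"claw":8.7},{"xyz":[1.5,3.4,0],"angular":[0,0,0],"claw":8.7}], force=20)

```text
t: 2.1
eef_pos: [0.4638, -0.1465, 0.2646]
ee_rot: [-3.142, 0.0, -0.466]
force: [0.6, 0.4, 0.4]
width: 0.0874
gripper_force: 0.0
```

>>> servo_tool(targets=[{"xyz":[1.5,3.4,0],"angular":[0,0,0],"claw":8.7},{"xyz":[1.5,3.4,0],"angular":[0,0,0],"claw":8.7},{"xyz":[1.5,3.4,0],"angular":[0,0,0],"claw":8.7},{"xyz":[1.5,3.4,0],"angular":[0,0,0],"claw":8.7},{"xyz":[0,0,0],"angular":[0,0,6.1],"claw":8.7},{"xyz":[0,0,0],"angular":[0,0,6.1],"claw":8.7},{"xyz":[0,0,0],"angular":[0,0,6.1],"claw":8.7},{"xyz":[0,0,0],"angular":[0,0,6.1],"claw":8.7},{"xyz":[0,0,0],"angular":[0,0,0],"claw":8.7},{"xyz":[0,0,0],"angular":[0,0,0],"claw":8.7}])

```text
t: 3.1
eef_pos: [0.4568, -0.2934, 0.2645]
ee_rot: [3.141, 0.0, -0.889]
force: [0.1, 0.6, -0.6]
width: 0.0869
gripper_force: 0.0
```

```bash
cat > go.py <<'E'
from h import *
import sys
from scipy.spatial.transform import Rotation as Ro
def togo(x,y,z,yaw):
    s=monitor.get_state(); R=Ro.from_euler('xyz',s['ee_rot']).as_matrix()
    d=R.T@(np.array([x,y,z])-s['eef_pos'])*100
    r=Ro.from_matrix(R.T@Ro.from_euler('xyz',[np.pi,0,yaw]).as_matrix()).as_rotvec(degrees=True)
    print('t',s['t'],'pos',s['eef_pos'].round(4),'rot',s['ee_rot'].round(4),'q6',s['q'][5].round(2),'w',round(s['width'],4),'F',s['force'].round(1),'togo cm',d.round(2),'deg',r.round(2))
if __name__=='__main__': togo(*map(float,sys.argv[1:]))
E
python3 go.py .457 -.3002 .152 -.8916
```

```text
t 3.1 pos [ 0.4568 -0.2934  0.2645] rot [ 3.1414e+00  4.0000e-04 -8.8860e-01] q6 0.89 w 0.0869 F [ 0.1  0.6 -0.6] togo cm [ 0.55  0.41 11.24] deg [0.01 0.02 0.17]
```

>>> servo_tool(targets=[{"xyz":[0.55,0.4,0],"angular":[0,0,0.2],"claw":8.7},{"xyz":[0,0,2.5],"angular":[0,0,0],"claw":8.7},{"xyz":[0,0,2.5],"angular":[0,0,0],"claw":8.7},{"xyz":[0,0,2.2],"angular":[0,0,0],"claw":8.7},{"xyz":[0,0,2],"angular":[0,0,0],"claw":8.7},{"xyz":[0,0,2],"angular":[0,0,0],"claw":8.7},{"xyz":[0,0,0],"angular":[0,0,0],"claw":8.7},{"xyz":[0,0,0],"angular":[0,0,0],"claw":8.7}])

```text
t: 3.9
eef_pos: [0.4573, -0.3007, 0.153]
ee_rot: [3.141, 0.0, -0.894]
force: [0.9, -0.2, 0.9]
width: 0.087
gripper_force: 0.0
```

```bash
python3 go.py .457 -.3002 .152 -.8916; python3 -c "
from h import *
s=grab('scene','s1')['color'];a=grab('top','t1')['color']
W=np.hstack([cv2.resize(s[110:240,170:270],(400,520)),cv2.resize(a[180:310,290:390],(400,520))])
cv2.imwrite('pics/c2.png',np.clip(W*1.4,0,255).astype(np.uint8))"
```

```text
t 3.9 pos [ 0.4573 -0.3007  0.153 ] rot [ 3.1409e+00  2.0000e-04 -8.9410e-01] q6 0.9 w 0.087 F [ 0.9 -0.2  0.9] togo cm [-0.06 -0.    0.1 ] deg [ 0.04  0.01 -0.14]
```

View pics/c2.png

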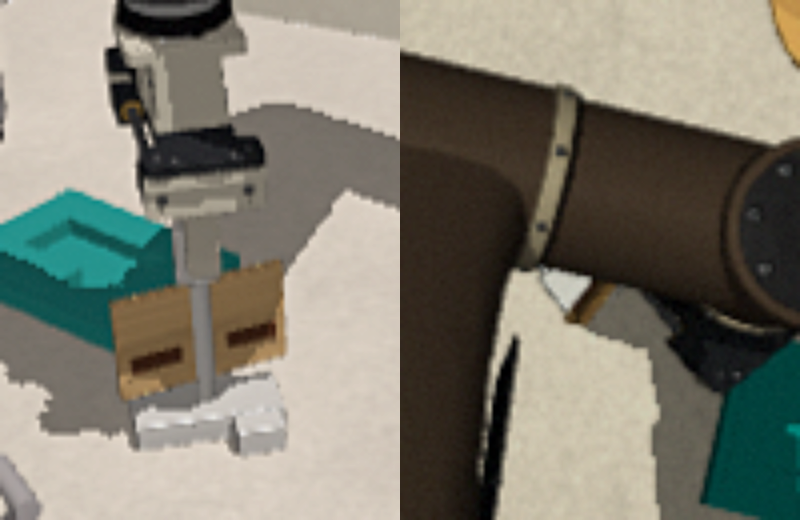

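The fingers straddle the blade: in the scene crop the front finger is at (205,245), just above the panel. The arm hides the top view. I'll close now and lift.

>>> servo_tool(targets=[{"xyz":[0,0,0],"angular":[0,0,0],"claw":0},{"xyz":[0,0,0],"angular":[0,0,0],"claw":0},{"xyz":[0,0,0],"angular":[0,0,0],"claw":0},{"xyz":[0,0,0],"angular":[0,0,0],"claw":0},{"xyz":[0,0,0],"angular":[0,0,0],"claw":0},{"xyz":[0,0,0],"angular":[0,0,0],"claw":0},{"xyz":[0,0,0],"angular":[0,0,0],"claw":0},{"xyz":[0,0,0],"angular":[0,0,0],"claw":0},{"xyz":[0,0,0],"angular":[0,0,0],"claw":0},{"xyz":[0,0,0],"angular":[0,0,0],"claw":0}], force=35)

```text
t: 5.0
eef_pos: [0.4575, -0.3002, 0.1528]
ee_rot: [-3.141, -0.0, -0.895]
force: [1.7, 0.6, -2.4]
width: 0.0138
gripper_force: 35.0
```

>>> servo_tool(targets=[{"xyz":[0,0,-0.5],"angular":[0,0,0],"claw":0},{"xyz":[0,0,-1],"angular":[0,0,0],"claw":0},{"xyz":[0,0,-1.5],"angular":[0,0,0],"claw":0},{"xyz":[0,0,-1.5],"angular":[0,0,0],"claw":0},{"xyz":[0,0,-1.5],"angular":[0,0,0],"claw":0},{"xyz":[0,0,-1.5],"angular":[0,0,0],"claw":0},{"xyz":[0,0,-0.5],"angular":[0,0,0],"claw":0},{"xyz":[0,0,0],"angular":[0,0,0],"claw":0},{"xyz":[0,0,0],"angular":[0,0,0],"claw":0}])

```text
t: 5.9
eef_pos: [0.4568, -0.3, 0.232]
ee_rot: [3.141, 0.001, -0.895]
force: [-0.3, 0.6, -5.4]
width: 0.0136
gripper_force: 34.9
```

```bash
python3 go.py .5599 -.0078 .233 -1.7131
```

```text
t 5.9 pos [ 0.4568 -0.3     0.232 ] rot [ 3.1414e+00  1.1000e-03 -8.9540e-01] q6 0.9 w 0.0136 F [-0.3  0.6 -5.4] togo cm [-16.36 -26.32  -0.09] deg [4.000e-02 5.000e-02 4.685e+01]
```

>>> servo_tool(targets=[{"xyz":[-0.6,-1,0],"angular":[0,0,0],"claw":0},{"xyz":[-1.2,-1.9,0],"angular":[0,0,0],"claw":0},{"xyz":[-1.6,-2.6,0],"angular":[0,0,0],"claw":0},{"xyz":[-1.6,-2.6,0],"angular":[0,0,0],"claw":0},{"xyz":[-1.6,-2.6,0],"angular":[0,0,0],"claw":0},{"xyz":[-1.6,-2.6,0],"angular":[0,0,0],"claw":0},{"xyz":[-1.6,-2.6,0],"angular":[0,0,0],"claw":0},{"xyz":[-1.6,-2.6,0],"angular":[0,0,0],"claw":0},{"xyz":[-1.6,-2.6,0],"angular":[0,0,0],"claw":0},{"xyz":[-1.6,-2.6,0],"angular":[0,0,0],"claw":0},{"xyz":[-1.2,-1.9,0],"angular":[0,0,0],"claw":0},{"xyz":[-0.6,-0.8,0],"angular":[0,0,0],"claw":0}])

```text
t: 7.1
eef_pos: [0.5609, -0.0047, 0.2317]
ee_rot: [3.141, 0.001, -0.893]
force: [-0.9, -1.5, -4.6]
width: 0.0138
gripper_force: 35.0
```

>>> servo_tool(targets=[{"xyz":[0,0,0],"angular":[0,0,2],"claw":0},{"xyz":[0,0,0],"angular":[0,0,4],"claw":0},{"xyz":[0,0,0],"angular":[0,0,6],"claw":0},{"xyz":[0,0,0],"angular":[0,0,6],"claw":0},{"xyz":[0,0,0],"angular":[0,0,6],"claw":0},{"xyz":[0,0,0],"angular":[0,0,6],"claw":0},{"xyz":[0,0,0],"angular":[0,0,6],"claw":0},{"xyz":[0,0,0],"angular":[0,0,5],"claw":0},{"xyz":[0,0,0],"angular":[0,0,4],"claw":0},{"xyz":[0,0,0],"angular":[0,0,2],"claw":0},{"xyz":[0,0,0],"angular":[0,0,0],"claw":0},{"xyz":[0,0,0],"angular":[0,0,0],"claw":0}])

```text
t: 8.3
eef_pos: [0.5603, -0.0073, 0.2323]
ee_rot: [3.141, -0.0, -1.714]
force: [0.4, 0.3, -4.3]
width: 0.0134
gripper_force: 35.0
```

```bash
python3 go.py .5599 -.0078 .233 -1.7131
```

```text
t 8.3 pos [ 0.5603 -0.0073  0.2323] rot [ 3.1408e+00 -3.0000e-04 -1.7144e+00] q6 -0.48 w 0.0134 F [ 0.4  0.3 -4.3] togo cm [ 0.06  0.03 -0.07] deg [ 0.05 -0.02 -0.08]
```

>>> servo_tool(targets=[{"xyz":[0,0,1],"angular":[0,0,0],"claw":0},{"xyz":[0,0,1.5],"angular":[0,0,0],"claw":0},{"xyz":[0,0,1.2],"angular":[0,0,0],"claw":0},{"xyz":[0,0,0.5],"angular":[0,0,0],"claw":0},{"xyz":[0,0,0.2],"angular":[0,0,0],"claw":0},{"xyz":[0,0,0],"angular":[0,0,0],"claw":0},{"xyz":[0,0,0],"angular":[0,0,0],"claw":0}])

```text
t: 9.0
eef_pos: [0.5611, -0.0071, 0.1892]
ee_rot: [-3.141, 0.0, -1.715]
force: [-0.6, 0.1, -5.1]
width: 0.0136
gripper_force: 35.0
```

```bash
python3 go.py .5599 -.0078 .188 -1.7131; python3 -c "
from h import *
s=grab('scene','s2')['color'];a=grab('top','t2')['color']
A=cv2.resize(s[215:305,240:360],(800,600),interpolation=cv2.INTER_CUBIC)
cv2.imwrite('pics/c3.png',np.clip(A*1.3,0,255).astype(np.uint8))"
```

```text
t 9.0 pos [ 0.5611 -0.0071  0.1892] rot [-3.1407e+00  2.0000e-04 -1.7153e+00] q6 -0.48 w 0.0136 F [-0.6  0.1 -5.1] togo cm [0.08 0.11 0.12] deg [-0.05  0.01 -0.13]
```

View pics/c3.png

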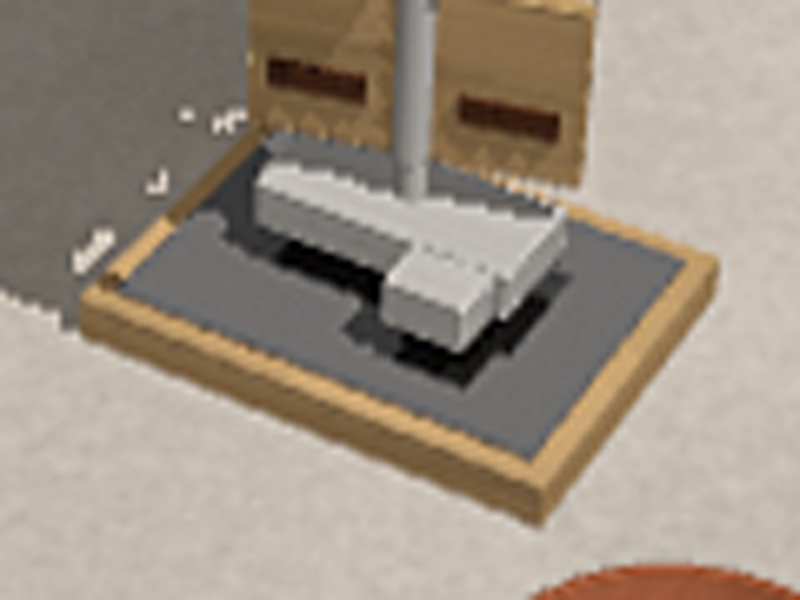

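```bash
cat > fit2.py <<'E'
from h import *
from scipy.optimize import least_squares
S=load('s2'); k=800/120
un=lambda P:(np.array(P,float)+.5)/k-.5+[240,215]
def run(P,uv,x0,free):
    P=np.array(P,float)/1e3
    def W(p):
        c,s=np.cos(p[2]),np.sin(p[2]); z=P[:,2]+p[3] if free=='z' else np.where(P[:,2]>0,p[3],0)
        return np.c_[P[:,0]*c-P[:,1]*s+p[0],P[:,0]*s+P[:,1]*c+p[1],z]
    o=least_squares(lambda p:(proj(S,W(p))-uv).ravel(),x0,loss='soft_l1'); J=o.jac
    print(o.x.round(4),'sd',(np.sqrt(np.diag(np.linalg.inv(J.T@J)))*.4).round(4)); print(np.round(o.fun.reshape(-1,2),1).tolist()); return o.x
F=[((25,-55,22),(257,187)),((-25,-55,22),(278,158)),((-25,55,22),(563,210)),((50,15,22),(385,283)),((50,50,22),(463,310)),((50,15,0),(385,318)),((50,50,0),(463,352)),((25,-55,0),(257,222)),((25,15,22),(412,248)),((25,55,0),(505,318))]
D=[((82,-100,22),(83,292)),((82,100,22),(543,487)),((-70,100,22),(718,262)),((82,100,0),(543,525)),((82,-100,0),(83,335)),((52.5,52.5,22),(465,388))]
g=run([a for a,_ in F],un([b for _,b in F]),[.56,0,-.14,.036],'z')
d=run([a for a,_ in D],un([b for _,b in D]),[.56,0,-.14,.022],'h')
e=d[:2]-g[:2]; yaw=-1.7153
print('sign->dock world mm',e*1e3,'yaw',np.degrees(d[2]-g[2]))
print('tool cm', np.array([e@[np.cos(yaw),np.sin(yaw)], e@[np.sin(yaw),-np.cos(yaw)]])*100)
E
python3 fit2.py
```

```text
[ 0.5193 -0.0244 -0.0965 -0.0013] sd [0.0087 0.0033 0.0121 0.0078]
[[-0.0, 0.6], [5.5, -4.8], [-0.8, -0.6], [-0.1, -0.4], [0.4, -0.1], [-0.3, 0.9], [0.1, 0.1], [-0.1, 1.8], [0.1, -0.5], [-0.4, 0.3]]
[ 0.5572 -0.0079 -0.1492  0.0195] sd [0.001  0.0006 0.0058 0.0012]
[[-0.2, 0.3], [0.1, -0.1], [0.5, -0.8], [-0.4, 0.1], [-0.0, -0.3], [0.1, 0.6]]
sign->dock world mm [37.89127585 16.47996353] yaw -3.020531013348964
tool cm [-2.17645938 -3.51232179]
```

```bash
cat > fit3.py <<'E'
from h import *
import fit, fit2
from scipy.optimize import least_squares
S=load('s2'); un=fit2.un
def run(P,uv,x0,dz):
    P=np.array(P,float)/1e3
    def W(p):
        c,s=np.cos(p[2]),np.sin(p[2])
        return np.c_[P[:,0]*c-P[:,1]*s+p[0],P[:,0]*s+P[:,1]*c+p[1],P[:,2]+dz]
    o=least_squares(lambda p:(proj(S,W(p))-uv).ravel(),x0,loss='soft_l1',f_scale=.5)
    print(o.x.round(4),np.round(o.fun.reshape(-1,2),1).tolist()); return o.x
F=[f for f in fit2.F if f[0][0]!=-25]
g=run([a for a,_ in F],un([b for _,b in F]),[.56,0,-.14],.0362)
D=fit2.D; h=22
P0=[(-70,-100,h),(-70,100,h),(82,100,h),(82,-100,h),(-27.5,-57.5,h),(-27.5,57.5,h),(27.5,-57.5,h),(52.5,12.5,h),(52.5,52.5,h)]
u0=fit.un([(537,343),(770,428),(675,552),(427,452),(555,390),(690,437),(517,428),(590,482),(633,498)],3.6,245,225,400,325)
d=run([a for a,_ in D]+P0,np.vstack([un([b for _,b in D]),u0]),[.56,0,-.14],0)
e=d[:2]-g[:2]; yaw=-1.7153
print('mm',e*1e3,'yaw',np.degrees(d[2]-g[2]),'tool cm', np.array([e@[np.cos(yaw),np.sin(yaw)], e@[np.sin(yaw),-np.cos(yaw)]])*100)
E
python3 fit3.py | tail -3
```

```text
[ 0.5595 -0.0081 -0.1444] [[-0.2, -1.1], [-0.4, -0.9], [0.5, -0.1], [-0.6, 0.6], [0.1, 0.4], [-0.2, 0.4], [0.5, -1.2], [0.3, 0.6]]
[ 0.56   -0.0068 -0.149 ] [[-0.3, 0.4], [0.2, -0.0], [0.7, -0.8], [-0.3, 1.0], [-0.1, 0.4], [0.2, 0.6], [-0.3, -0.8], [0.6, -0.2], [0.2, -0.1], [-0.5, -1.2], [0.0, -0.9], [0.8, 0.6], [-0.2, -0.4], [-1.9, -0.6], [0.2, 0.7]]
mm [0.51611505 1.22852505] yaw -0.2605938800525949 tool cm [-0.1290042  -0.03338266]
```

>>> servo_tool(targets=[{"xyz":[-0.1,0,0.3],"angular":[0,0,0],"claw":0},{"xyz":[0,0,0.3],"angular":[0,0,0.2],"claw":0},{"xyz":[0,0,0.3],"angular":[0,0,0],"claw":0},{"xyz":[0,0,0.3],"angular":[0,0,0],"claw":0},{"xyz":[0,0,0.2],"angular":[0,0,0],"claw":0},{"xyz":[0,0,0.2],"angular":[0,0,0],"claw":0},{"xyz":[0,0,0.1],"angular":[0,0,0],"claw":0},{"xyz":[0,0,0.1],"angular":[0,0,0],"claw":0},{"xyz":[0,0,0.1],"angular":[0,0,0],"claw":0},{"xyz":[0,0,0],"angular":[0,0,0],"claw":0},{"xyz":[0,0,0],"angular":[0,0,0],"claw":0}])

```text
t: 10.2
eef_pos: [0.5608, -0.0062, 0.1697]
ee_rot: [-3.142, -0.0, -1.719]
force: [1.2, -0.3, -4.8]
width: 0.0139
gripper_force: 35.0
```

>>> servo_tool(targets=[{"xyz":[0,0,0.15],"angular":[0,0,0],"claw":0},{"xyz":[0,0,0.15],"angular":[0,0,0],"claw":0},{"xyz":[0,0,0.15],"angular":[0,0,0],"claw":0},{"xyz":[0,0,0.15],"angular":[0,0,0],"claw":0},{"xyz":[0,0,0.15],"angular":[0,0,0],"claw":0},{"xyz":[0,0,0.15],"angular":[0,0,0],"claw":0},{"xyz":[0,0,0.1],"angular":[0,0,0],"claw":0},{"xyz":[0,0,0],"angular":[0,0,0],"claw":0},{"xyz":[0,0,0],"angular":[0,0,0],"claw":0}])

```text
t: 11.1
eef_pos: [0.5608, -0.0062, 0.1597]
ee_rot: [3.142, -0.0, -1.719]
force: [0.4, -0.2, -4.9]
width: 0.0135
gripper_force: 35.0
```

>>> servo_tool(targets=[{"xyz":[0,0,0.05],"angular":[0,0,0],"claw":0},{"xyz":[0,0,0.05],"angular":[0,0,0],"claw":0},{"xyz":[0,0,0],"angular":[0,0,0],"claw":0},{"xyz":[0,0,0],"angular":[0,0,0],"claw":0}])

```text
t: 11.5
eef_pos: [0.5608, -0.0062, 0.1587]
ee_rot: [-3.142, 0.0, -1.719]
force: [-0.6, 1.3, -4.4]
width: 0.0134
gripper_force: 35.0
```

>>> servo_tool(targets=[{"xyz":[0,0,0.05],"angular":[0,0,0],"claw":0},{"xyz":[0,0,0.05],"angular":[0,0,0],"claw":0},{"xyz":[0,0,0],"angular":[0,0,0],"claw":0},{"xyz":[0,0,0],"angular":[0,0,0],"claw":0}])

```text
t: 11.9
eef_pos: [0.5614, -0.0064, 0.1584]
ee_rot: [-3.14, -0.0, -1.719]
force: [-0.3, -2.4, 3.6]
width: 0.0136
gripper_force: 35.0
```

>>> servo_tool(targets=[{"xyz":[0,0,0],"angular":[0,0,0],"claw":4},{"xyz":[0,0,0],"angular":[0,0,0],"claw":8.7},{"xyz":[0,0,0],"angular":[0,0,0],"claw":8.7},{"xyz":[0,0,0],"angular":[0,0,0],"claw":8.7},{"xyz":[0,0,0],"angular":[0,0,0],"claw":8.7},{"xyz":[0,0,0],"angular":[0,0,0],"claw":8.7},{"xyz":[0,0,0],"angular":[0,0,0],"claw":8.7},{"xyz":[0,0,-1],"angular":[0,0,0],"claw":8.7},{"xyz":[0,0,-2],"angular":[0,0,0],"claw":8.7},{"xyz":[0,0,-3],"angular":[0,0,0],"claw":8.7},{"xyz":[0,0,-2],"angular":[0,0,0],"claw":8.7},{"xyz":[0,0,0],"angular":[0,0,0],"claw":8.7}])

```text
t: 13.1
eef_pos: [0.5626, -0.0061, 0.2419]
ee_rot: [-3.136, 0.002, -1.718]
force: [-0.2, -0.6, -0.6]
width: 0.0866
gripper_force: 0.0
```

```bash
python3 go.py .5599 -.0078 .24 -1.7131; python3 -c "
from h import *
s=grab('scene','s3')['color']
A=cv2.resize(s[185:305,230:370],(700,600),interpolation=cv2.INTER_CUBIC)
cv2.imwrite('pics/c4.png',np.clip(A*1.4,0,255).astype(np.uint8))"
```

```text
t 13.1 pos [ 0.5626 -0.0061  0.2419] rot [-3.1356e+00  1.8000e-03 -1.7185e+00] q6 -0.49 w 0.0866 F [-0.2 -0.6 -0.6] togo cm [0.21 0.24 0.19] deg [-0.34  0.1  -0.31]
```

View pics/c4.png

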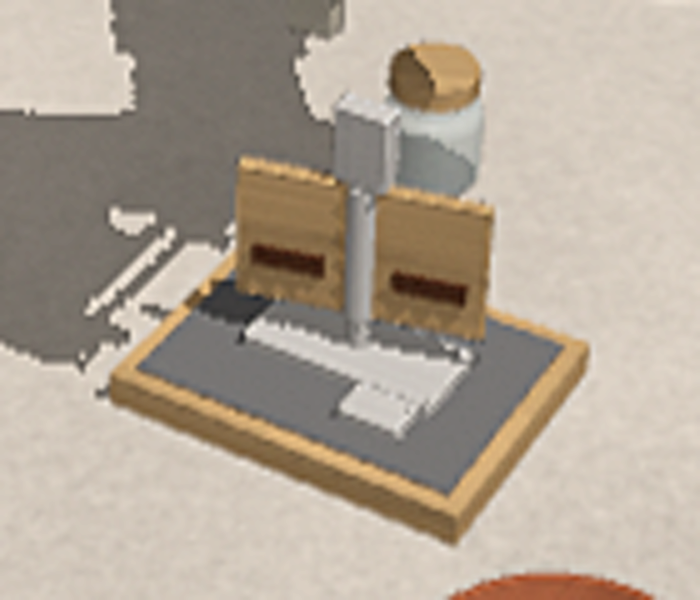

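The foot lies flat in the pocket, with an even proud edge and the lug at (375,405), and the panel still shows its bars. Next I measure the panel's angle.

```bash
cat > pan.py <<'E'
from h import *
from scipy.optimize import least_squares
S=load('s3')
uv=(np.array([(237,170),(493,210),(238,288),(486,340)],float)+.5)/5-.5+[230,185]
def W(p,x,y,z): return [p[0]+x*np.cos(p[2])-y*np.sin(p[2]),p[1]+x*np.sin(p[2])+y*np.cos(p[2]),z]
P=lambda p:np.array([W(p,.004,-.065,.128),W(p,.004,.065,.128),W(p,.004,-.065,.048),W(p,.004,.065,.048)])
o=least_squares(lambda p:(proj(S,P(p))-uv).ravel(),[.56,-.007,0]);print(o.x,o.fun.round(1))
E
python3 pan.py
```

```text
[ 0.55972446 -0.00663596  0.11328328] [ 0.2 -0.8  0.3  0.2 -0.1  0.8 -0.4 -0.2]
```

```bash
python3 go.py .5666 -.0603 .134 -1.4575; python3 go.py .5666 -.0603 .134 -1.4575|grep -o togo.*
```

```text
t 13.15 pos [ 0.5617 -0.006   0.2399] rot [-3.1381e+00  1.5000e-03 -1.7189e+00] q6 -0.49 w 0.0868 F [ 0.4  0.1 -0.3] togo cm [ 5.31 -1.25 10.59] deg [ -0.21   0.06 -14.98]
togo cm [ 5.31 -1.25 10.59] deg [ -0.21   0.06 -14.98]
```

>>> servo_tool(targets=[{"xyz":[1.8,-0.4,0],"angular":[0,0,0],"claw":7},{"xyz":[1.8,-0.4,0],"angular":[0,0,0],"claw":7},{"xyz":[1.7,-0.4,0],"angular":[0,0,0],"claw":7},{"xyz":[0,0,0],"angular":[0,0,-5],"claw":7},{"xyz":[0,0,0],"angular":[0,0,-5],"claw":7},{"xyz":[0,0,0],"angular":[0,0,-5],"claw":7},{"xyz":[0,0,0],"angular":[0,0,0],"claw":7},{"xyz":[0,0,2],"angular":[0,0,0],"claw":7},{"xyz":[0,0,2],"angular":[0,0,0],"claw":7},{"xyz":[0,0,2],"angular":[0,0,0],"claw":7},{"xyz":[0,0,0],"angular":[0,0,0],"claw":7},{"xyz":[0,0,0],"angular":[0,0,0],"claw":7}])

```text
t: 14.35
eef_pos: [0.5648, -0.0605, 0.1778]
ee_rot: [3.141, -0.0, -1.458]
force: [0.7, -0.2, 0.3]
width: 0.0699
gripper_force: 0.0
```

```bash
python3 go.py .5666 -.0603 .134 -1.4575
```

```text
t 14.35 pos [ 0.5648 -0.0605  0.1778] rot [ 3.1407e+00 -4.0000e-04 -1.4584e+00] q6 -0.13 w 0.0699 F [ 0.7 -0.2  0.3] togo cm [-0.   -0.19  4.38] deg [ 0.05 -0.03 -0.05]
```

Fingertips are still above the panel. I centre on it, go down, and pinch gently.

>>> servo_tool(targets=[{"xyz":[0,-0.2,0.5],"angular":[0,0,0],"claw":7},{"xyz":[0,0,1],"angular":[0,0,0],"claw":7},{"xyz":[0,0,1],"angular":[0,0,0],"claw":7},{"xyz":[0,0,1],"angular":[0,0,0],"claw":7},{"xyz":[0,0,0.8],"angular":[0,0,0],"claw":7},{"xyz":[0,0,0],"angular":[0,0,0],"claw":4},{"xyz":[0,0,0],"angular":[0,0,0],"claw":2},{"xyz":[0,0,0],"angular":[0,0,0],"claw":1.4},{"xyz":[0,0,0],"angular":[0,0,0],"claw":0},{"xyz":[0,0,0],"angular":[0,0,0],"claw":0},{"xyz":[0,0,0],"angular":[0,0,0],"claw":0},{"xyz":[0,0,0],"angular":[0,0,0],"claw":0}], force=10)

```text
t: 15.55
eef_pos: [0.5669, -0.0602, 0.1348]
ee_rot: [-3.141, 0.0, -1.457]
force: [1.3, -0.5, 0.0]
width: 0.0196
gripper_force: 0.0
```

```bash
python3 go.py .5666 -.0603 .134 -1.4575
```

```text
t 15.55 pos [ 0.5669 -0.0602  0.1348] rot [-3.1413  0.     -1.4572] q6 -0.12 w 0.0196 F [ 1.3 -0.5  0. ] togo cm [0.01 0.03 0.08] deg [-0.02  0.    0.02]
```

>>> servo_tool(targets=[{"xyz":[0,0,0],"angular":[0,0,0],"claw":0},{"xyz":[0,0,0],"angular":[0,0,0],"claw":0},{"xyz":[0,0,0],"angular":[0,0,0],"claw":0},{"xyz":[0,0,0],"angular":[0,0,0],"claw":0}])

```text
t: 15.95
eef_pos: [0.5668, -0.0602, 0.1346]
ee_rot: [3.142, -0.0, -1.457]
force: [-0.3, 0.3, 0.7]
width: 0.0007
gripper_force: 0.0
```

```bash
python3 -c "
from h import *
s=grab('scene','s4')['color']
A=cv2.resize(s[165:305,220:380],(686,600),interpolation=cv2.INTER_CUBIC)
cv2.imwrite('pics/c5.png',np.clip(A*1.4,0,255).astype(np.uint8))"
```

```text
(no output)
```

View pics/c5.png

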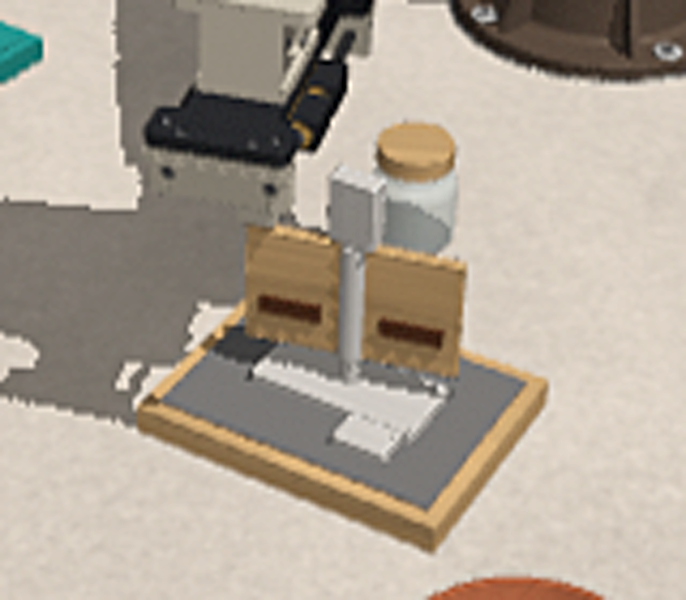

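```bash
python3 -c "
from h import *
S=load('s4')
k=600/140
for z in(.1126,.128,.1346,.178):print(z,((proj(S,[.5668,-.0602,z])-[220,165])*k).round(0))
for p in([.5605,-.0066,.174],[.5605,-.0066,.128]):print(((proj(S,p)-[220,165])*k).round(0))
import pickle
"
```

```text
0.1126 [[265. 248.]]
0.128 [[265. 227.]]
0.1346 [[265. 217.]]
0.178 [[266. 155.]]
[[358. 176.]]
[[355. 242.]]
```

```bash
python3 -c "
from h import *
s=load('s4')['color'];a=grab('top','t4')['color']
A=cv2.resize(s[180:240,250:350],(800,480)[:2],interpolation=cv2.INTER_CUBIC)[:, :500]
B=cv2.resize(a[170:250,220:300],(300,300),interpolation=cv2.INTER_CUBIC)
W=np.zeros((480,800,3),np.uint8);W[:,:500]=A;W[:300,500:]=B
cv2.imwrite('pics/c6.png',np.clip(W*1.5,0,255).astype(np.uint8))"
```

```text
(no output)
```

View pics/c6.png

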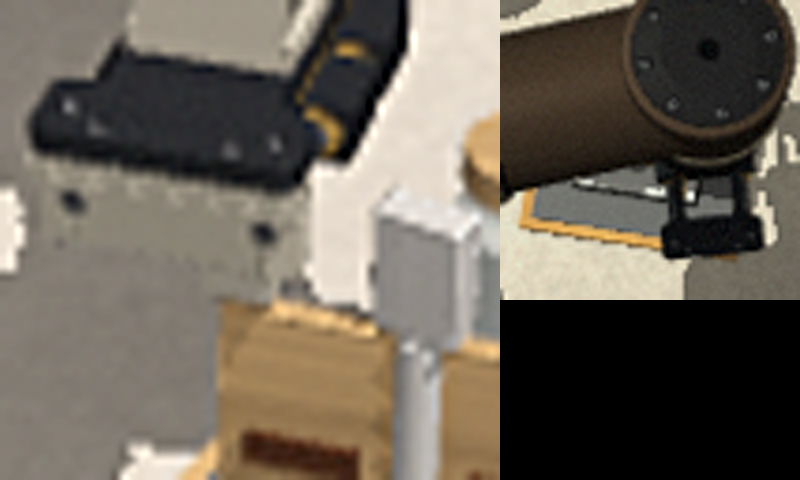

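```bash
python3 -c "
from h import *
def box(S,p,yaw,y0,y1,z,tf):
    X=np.array([np.cos(yaw),np.sin(yaw)]);Y=np.array([np.sin(yaw),-np.cos(yaw)])
    P=[[*(np.array(p)+a*X+b*Y),z] for a,b in((-.0095,y0),(.0095,y0),(.0095,y1),(-.0095,y1))]
    return tf(proj(S,P)).round(0).astype(int).tolist()
S=load('s4')
t4=lambda u:(u-[250,180])*8
for z in(.1126,.125,.135):
  for y in((-.021,0),(0,.021)): print('s4',z,y,box(S,(.5668,-.0602),-1.457,*y,z,t4))
S=load('s1')
t1=lambda u:(u-[170,110])*4
for z in(.131,.14):
  for y in((-.065,-.0435),(.0435,.065)): print('s1',z,y,box(S,(.4573,-.3007),-.894,*y,z,t1))
S=load('s4');print('body ends',[t4(proj(S,[.5668+d,-.0602+.11*d,.178])).round(0).tolist() for d in(-.097,.097)])
"
```

```text
s4 0.1126 (-0.021, 0) [[264, 386], [205, 376], [225, 338], [283, 348]]
s4 0.1126 (0, 0.021) [[283, 348], [225, 338], [244, 301], [301, 311]]
s4 0.125 (-0.021, 0) [[265, 354], [206, 343], [225, 306], [283, 316]]
s4 0.125 (0, 0.021) [[283, 316], [225, 306], [244, 269], [302, 279]]
s4 0.135 (-0.021, 0) [[265, 327], [206, 317], [225, 279], [284, 290]]
s4 0.135 (0, 0.021) [[284, 290], [225, 279], [244, 243], [302, 253]]
s1 0.131 (-0.065, -0.0435) [[224, 313], [196, 317], [191, 301], [218, 297]]
s1 0.131 (0.0435, 0.065) [[197, 238], [171, 241], [166, 227], [192, 224]]
s1 0.14 (-0.065, -0.0435) [[223, 302], [195, 306], [190, 290], [217, 286]]
s1 0.14 (0.0435, 0.065) [[196, 227], [170, 230], [165, 217], [191, 213]]
body ends [[[341.0, 12.0]], [[159.0, 348.0]]]
```

The closed fingers went past above the panel's top edge: the finger ends at about row 300 of the crop, where the panel face starts. So the tips ride higher than I assumed. I'll open, move 3 mm outward to clear the blade, go 12 mm lower while watching the force, and pinch again.

>>> servo_tool(targets=[{"xyz":[0,0,0],"angular":[0,0,0],"claw":6},{"xyz":[0.3,0,0],"angular":[0,0,0],"claw":6},{"xyz":[0,0,0],"angular":[0,0,0],"claw":6},{"xyz":[0,0,0],"angular":[0,0,0],"claw":6},{"xyz":[0,0,0],"angular":[0,0,0],"claw":6},{"xyz":[0,0,0],"angular":[0,0,0],"claw":6},{"xyz":[0,0,0.3],"angular":[0,0,0],"claw":6},{"xyz":[0,0,0.3],"angular":[0,0,0],"claw":6},{"xyz":[0,0,0.3],"angular":[0,0,0],"claw":6},{"xyz":[0,0,0.3],"angular":[0,0,0],"claw":6},{"xyz":[0,0,0],"angular":[0,0,0],"claw":6}])

```text
t: 17.15
eef_pos: [0.5668, -0.0632, 0.122]
ee_rot: [3.141, -0.0, -1.457]
force: [-0.6, -0.3, 0.8]
width: 0.0601
gripper_force: 0.0
```

>>> servo_tool(targets=[{"xyz":[0,0,0],"angular":[0,0,0],"claw":0},{"xyz":[0,0,0],"angular":[0,0,0],"claw":0},{"xyz":[0,0,0],"angular":[0,0,0],"claw":0},{"xyz":[0,0,0],"angular":[0,0,0],"claw":0},{"xyz":[0,0,0],"angular":[0,0,0],"claw":0},{"xyz":[0,0,0],"angular":[0,0,0],"claw":0},{"xyz":[0,0,0],"angular":[0,0,0],"claw":0},{"xyz":[0,0,0],"angular":[0,0,0],"claw":0}])

```text
t: 17.95
eef_pos: [0.5673, -0.0631, 0.1227]
ee_rot: [-3.141, 0.0, -1.457]
force: [0.9, 1.3, -0.7]
width: 0.0075
gripper_force: 10.0
```

The panel is pinched (7.5 mm, 10 N). Now I swing it on a 57 mm radius, anticlockwise, in steps.

>>> servo_tool(targets=[{"xyz":[-0.01,-0.25,0],"angular":[0,0,-2.5],"claw":0},{"xyz":[-0.01,-0.25,0],"angular":[0,0,-2.5],"claw":0},{"xyz":[-0.022,-0.497,0],"angular":[0,0,-5],"claw":0},{"xyz":[-0.022,-0.497,0],"angular":[0,0,-5],"claw":0},{"xyz":[-0.022,-0.497,0],"angular":[0,0,-5],"claw":0},{"xyz":[-0.022,-0.497,0],"angular":[0,0,-5],"claw":0},{"xyz":[-0.022,-0.497,0],"angular":[0,0,-5],"claw":0},{"xyz":[-0.022,-0.497,0],"angular":[0,0,-5],"claw":0},{"xyz":[0,0,0],"angular":[0,0,0],"claw":0},{"xyz":[0,0,0],"angular":[0,0,0],"claw":0}])

```text
t: 18.95
eef_pos: [0.5991, -0.0492, 0.123]
ee_rot: [-3.141, -0.001, -0.849]
force: [2.5, -1.7, 0.7]
width: 0.0077
gripper_force: 10.0
```

```bash
cat > arc.py <<'E'
import sys
from go import *
A=np.array([.5605,-.0066]); yaw=float(sys.argv[1])
togo(*(A+.057*np.array([np.cos(yaw),np.sin(yaw)])),.1227,yaw)
E
python3 arc.py -0.8461
```

```text
t 18.95 pos [ 0.5991 -0.0492  0.123 ] rot [-3.1409e+00 -9.0000e-04 -8.4850e-01] q6 0.48 w 0.0077 F [ 2.5 -1.7  0.7] togo cm [-0.05  0.06  0.03] deg [-0.04 -0.05 -0.14]
```

>>> servo_tool(targets=[{"xyz":[-0.03,-0.45,0],"angular":[0,0,-5],"claw":0},{"xyz":[-0.022,-0.497,0],"angular":[0,0,-5],"claw":0},{"xyz":[-0.022,-0.497,0],"angular":[0,0,-5],"claw":0},{"xyz":[-0.022,-0.497,0],"angular":[0,0,-5],"claw":0},{"xyz":[-0.022,-0.497,0],"angular":[0,0,-5],"claw":0},{"xyz":[-0.022,-0.497,0],"angular":[0,0,-5],"claw":0},{"xyz":[-0.022,-0.497,0],"angular":[0,0,-5],"claw":0},{"xyz":[-0.022,-0.497,0],"angular":[0,0,-5],"claw":0},{"xyz":[-0.022,-0.497,0],"angular":[0,0,-5],"claw":0},{"xyz":[-0.022,-0.497,0],"angular":[0,0,-5],"claw":0},{"xyz":[-0.022,-0.497,0],"angular":[0,0,-5],"claw":0},{"xyz":[-0.022,-0.497,0],"angular":[0,0,-5],"claw":0},{"xyz":[-0.022,-0.497,0],"angular":[0,0,-5],"claw":0},{"xyz":[0,0,0],"angular":[0,0,0],"claw":0},{"xyz":[0,0,0],"angular":[0,0,0],"claw":0}])

```text
t: 20.45
eef_pos: [0.6161, 0.01, 0.1236]
ee_rot: [3.142, -0.003, 0.285]
force: [4.4, 2.2, 3.9]
width: 0.0076
gripper_force: 10.0
```

```bash
python3 arc.py 0.2883
```

```text
t 20.45 pos [0.6161 0.01   0.1236] rot [ 3.1415e+00 -2.9000e-03  2.8510e-01] q6 1.52 w 0.0076 F [4.4 2.2 3.9] togo cm [-0.11  0.01  0.09] deg [ 0.   -0.17 -0.18]
```

>>> servo_tool(targets=[{"xyz":[-0.06,-0.5,0],"angular":[0,0,-5],"claw":0},{"xyz":[-0.06,-0.5,0],"angular":[0,0,-5],"claw":0},{"xyz":[-0.022,-0.497,0],"angular":[0,0,-5],"claw":0},{"xyz":[-0.022,-0.497,0],"angular":[0,0,-5],"claw":0},{"xyz":[-0.022,-0.497,0],"angular":[0,0,-5],"claw":0},{"xyz":[-0.022,-0.497,0],"angular":[0,0,-5],"claw":0},{"xyz":[-0.022,-0.497,0],"angular":[0,0,-5],"claw":0},{"xyz":[-0.022,-0.497,0],"angular":[0,0,-5],"claw":0},{"xyz":[-0.022,-0.497,0],"angular":[0,0,-5],"claw":0},{"xyz":[-0.022,-0.497,0],"angular":[0,0,-5],"claw":0},{"xyz":[-0.022,-0.497,0],"angular":[0,0,-5],"claw":0},{"xyz":[-0.022,-0.497,0],"angular":[0,0,-5],"claw":0},{"xyz":[-0.022,-0.497,0],"angular":[0,0,-5],"claw":0},{"xyz":[0,0,0],"angular":[0,0,0],"claw":0},{"xyz":[0,0,0],"angular":[0,0,0],"claw":0}])

```text
t: 21.95
eef_pos: [0.5678, 0.0496, 0.1226]
ee_rot: [-3.141, -0.0, 1.418]
force: [0.5, 3.8, 2.6]
width: 0.0076
gripper_force: 10.0
```

```bash
python3 arc.py 1.424
```

```text
t 21.95 pos [0.5678 0.0496 0.1226] rot [-3.1413e+00 -3.0000e-04  1.4185e+00] q6 2.56 w 0.0076 F [0.5 3.8 2.6] togo cm [ 0.03  0.1  -0.01] deg [-0.02 -0.02 -0.32]
```

>>> servo_tool(targets=[{"xyz":[0,0,0],"angular":[0,0,0],"claw":5},{"xyz":[0,0,0],"angular":[0,0,0],"claw":5},{"xyz":[0,0,0],"angular":[0,0,0],"claw":5},{"xyz":[0,0,0],"angular":[0,0,0],"claw":5},{"xyz":[0,0,0],"angular":[0,0,0],"claw":5},{"xyz":[0,0,-1],"angular":[0,0,0],"claw":5},{"xyz":[0,0,-2],"angular":[0,0,0],"claw":5},{"xyz":[0,0,-3],"angular":[0,0,0],"claw":5},{"xyz":[0,0,-3],"angular":[0,0,0],"claw":5},{"xyz":[0,0,-3],"angular":[0,0,0],"claw":5},{"xyz":[0,0,-3],"angular":[0,0,0],"claw":5},{"xyz":[0,0,0],"angular":[0,0,0],"claw":5},{"xyz":[0,0,0],"angular":[0,0,0],"claw":5}])

```text
t: 23.25
eef_pos: [0.5681, 0.0497, 0.274]
ee_rot: [3.14, -0.001, 1.423]
force: [0.6, 0.2, -0.9]
width: 0.0502
gripper_force: 0.0
```

```bash
python3 -c "
from h import *
s=grab('scene','s5')['color']
A=cv2.resize(s[185:305,230:370],(700,600),interpolation=cv2.INTER_CUBIC)
cv2.imwrite('pics/c7.png',np.clip(A*1.4,0,255).astype(np.uint8))"
```

```text
(no output)
```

View pics/c7.png

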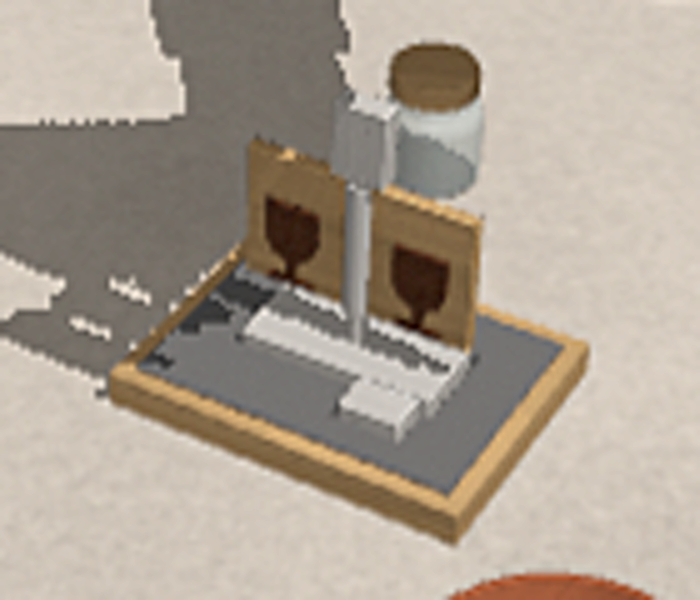

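The glasses now face the lug side and the foot is still flush, with the lug at (380,405). I'll check the panel angle from its corners (248,152), (480,222), (245,264) and (472,350).

```bash
sed -e "s/'s3'/'s5'/" -e 's/(237,170),(493,210),(238,288),(486,340)/(248,152),(480,222),(246,264),(472,350)/' pan.py > pan2.py; python3 pan2.py
```

```text
[ 0.55589802 -0.00874451 -0.11774866] [-0.1 -1.4  0.2 -0.   0.1  1.3 -0.2  0.1]
```

The panel sits within about 0.03 rad of square, so I hand in.

```bash
python3 -c "
from h import *
print(order.job_done())"
```

```text
the job is handed in; nothing more can be done
None
```

The sign is fully home in the grey dock's pocket and its panel is turned half a turn, about 0.03 rad from square by my image measurement, so the wine glasses face the lug side; the job is handed in, but no verdict was returned.

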